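# Build a power-device test stack and plug in the probe

## Task

On the test fixture's round white plate, build a stack centred on the brass spot: first the copper disc, then the white ceramic puck, then the dark steel disc, each laid flat with the side that faces up now still facing up, and let go of before the next; set them down gently, never dropping one. Then take the red probe from its stand and push it fully home in the terminal socket of the fixture's yellow block. Leave everything else on the bench where it is.

Things in the scene. Friction and masses are not known exactly. Their poses are not given: they have to be found in the camera images.
- plate (a point): centre of the top face of the round white plate (110 mm across, 18 mm high, a brass spot of 66 mm across at its centre) on the blue base of the test fixture (140 x 250 x 12 mm, fixed); this point is 30 mm above the table
- socket (a point): middle of the mouth of the terminal socket: a 13 mm wide, 42 mm deep upright hole with a 3 mm lead-in, in the top of the yellow block (55 x 55 mm, top 62 mm above the table) at the other end of the same blue base, 140 mm from the plate's centre
- rack: fixed grey sloped rack with two bays (blue circles) side by side, 120 mm apart along its y; its board (110 x 250 mm) is tilted 25 degrees and looks up towards its own -x, roughly towards the robot; origin on the table under the board's middle; the board's surface is 85 mm above the table there; in each bay two pins 8 mm high at the lower rim, 40 mm apart, keep the disc from sliding
- handle (a point): middle of the bar of the rack's yellow carrying handle; the 10 mm bar runs along the rack's y over its full width, 140 mm off the board's surface (square to it) and 80 mm up-slope of the line through the disc centres, so it overhangs the discs: an upright tool would hit it
- copper_disc: loose copper disc, 62 mm across, 18 mm thick, about 0.45 kg, lying flat on the table; origin at the centre of its underside, z along its axis
- ceramic_puck: loose white ceramic puck with a brass spot on top, 62 mm across, 26 mm thick, about 0.25 kg, lying in one bay of the sloped rack; origin at the centre of its underside, z along its axis (square to the sloped board)
- steel_disc: loose dark steel disc with a small black spot on top, 62 mm across, 18 mm thick, about 0.4 kg, lying in the other bay of the sloped rack; origin at the centre of its underside, z along its axis
- probe: loose test probe standing upright in its stand: red handle 22 mm across and 70 mm long above a steel pin 10 mm across and 38 mm long with a tapered end; origin at the pin's tip, z up along it; the handle starts 38 mm above the tip and ends 108 mm above it
- stand: fixed grey block 60 x 60 x 50 mm with the same 13 mm hole in its top; the probe's home at the start; origin at the centre of its underside
- meter: bystander: yellow handheld meter 170 x 80 x 36 mm, lying; origin under its centre
- screwdriver: bystander: orange screwdriver 170 mm long, lying; origin under its centre
- fan: bystander: black fan 100 x 100 x 25 mm, standing; origin under its centre
- board: bystander: green two-deck circuit board 100 x 140 x 48 mm; origin under its centre
- spool: bystander: blue and silver spool 64 mm across, 50 mm high; origin under its centre
- jar: bystander: amber jar with a white cap, 52 mm across, 65 mm high; origin under its centre
- mouse: bystander: black mouse 105 x 60 x 30 mm; origin under its centre
Things that resemble listed ones, but are neither listed nor needed, are in the scene too. Several things have the shape of the copper_disc; the one meant has the colours described above.

How it is judged:
On the way, in this order (a step that is already met when the one before it is completed fails the run):
1. the copper disc lies flat, centred and released, on the plate (horizontal distance between copper_disc and plate below 0.008 m and z of copper_disc in the frame of plate between -0.004 and 0.004 m and angle between copper_disc's own z axis and vertical below 0.08 rad and linear speed of copper_disc below 0.03 m/s and contact force between the fingers and copper_disc below 0.1 N), for 0.2 s.
2. the ceramic puck lies flat, centred and released, on the copper disc (horizontal distance between each of copper_disc, ceramic_puck and plate below 0.008 m and z of copper_disc in the frame of plate between -0.004 and 0.004 m and angle between each of copper_disc, ceramic_puck's own z axis and vertical below 0.08 rad and linear speed of each of copper_disc, ceramic_puck below 0.03 m/s and z of ceramic_puck in the frame of plate between 0.014 and 0.022 m and contact force between the fingers and ceramic_puck below 0.1 N), for 0.2 s.
3. the steel disc lies flat, centred and released, on the ceramic puck (horizontal distance between each of copper_disc, ceramic_puck, steel_disc and plate below 0.008 m and z of copper_disc in the frame of plate between -0.004 and 0.004 m and angle between each of copper_disc, ceramic_puck, steel_disc's own z axis and vertical below 0.08 rad and linear speed of each of copper_disc, ceramic_puck, steel_disc below 0.03 m/s and z of ceramic_puck in the frame of plate between 0.014 and 0.022 m and z of steel_disc in the frame of plate between 0.04 and 0.048 m and contact force between the fingers and steel_disc below 0.1 N), for 0.2 s.
4. the probe is fully home in the fixture's socket, released, with the stack still standing (z of probe in the frame of socket below -0.034 m and horizontal distance between probe and socket below 0.005 m and angle between probe's own z axis and vertical below 0.12 rad and linear speed of each of probe, copper_disc, ceramic_puck, steel_disc below 0.03 m/s and contact force between the fingers and probe below 0.1 N and horizontal distance between each of copper_disc, ceramic_puck, steel_disc and plate below 0.008 m and z of copper_disc in the frame of plate between -0.004 and 0.004 m and angle between each of copper_disc, ceramic_puck, steel_disc's own z axis and vertical below 0.08 rad and z of ceramic_puck in the frame of plate between 0.014 and 0.022 m and z of steel_disc in the frame of plate between 0.04 and 0.048 m), for 0.2 s.
At the end, for the whole second after the job is handed in: Copper, ceramic, steel stacked on the plate, each at rest, right side up, flat to 0.08 rad, within 8 mm of the plate's centre and 4 mm of its layer's height; probe upright (0.12 rad) and at rest in the fixture's socket, tip at least 34 mm deep, within 5 mm of the axis (horizontal distance between each of copper_disc, ceramic_puck, steel_disc and plate below 0.008 m and z of copper_disc in the frame of plate between -0.004 and 0.004 m and angle between each of copper_disc, ceramic_puck, steel_disc's own z axis and vertical below 0.08 rad and linear speed of each of copper_disc, ceramic_puck, steel_disc, probe below 0.03 m/s and z of ceramic_puck in the frame of plate between 0.014 and 0.022 m and z of steel_disc in the frame of plate between 0.04 and 0.048 m and z of probe in the frame of socket below -0.034 m and horizontal distance between probe and socket below 0.005 m and angle between probe's own z axis and vertical below 0.12 rad); the robot touches nothing.
It fails at once if a disc is dropped (moves faster than 0.5 m/s out of the fingers) ((linear speed of copper_disc above 0.5 m/s and contact force between the fingers and copper_disc below 0.1 N) or (linear speed of ceramic_puck above 0.5 m/s and contact force between the fingers and ceramic_puck below 0.1 N) or (linear speed of steel_disc above 0.5 m/s and contact force between the fingers and steel_disc below 0.1 N)).
It fails at once if a bystander is disturbed (shifted by more than 30 mm) (distance of any of meter, screwdriver, fan, board, spool, jar, mouse from where it was at the start of the episode above 0.03 m).
It also fails if it takes over 72 s, if anything falls off the work surface, if the arm or the gripper's body presses on something with over 40 N, if the wrist force passes 120 N, or if a joint passes its speed limit or range.

## Robot

A 7-joint arm with a two-finger parallel gripper is mounted at the origin on the work surface. World frame = base frame: x ahead of the robot, y to its left, z up, the work surface at z = 0. Lengths are in m, angles in rad, forces in N, time in s.
With the tool pointing down it reaches from about 0.4 to 0.875 m from the base axis. Payload 19.3 kg.
Tool frame: the origin (TCP) lies on the centre line of the jaws, within the pads' length; the fingertips stand 14 mm ahead of it and the grasp point (between the pads) lies 5 mm behind it; z points along the fingers, y is the line along which they close (so a half turn about z gives the same grasp; the last joint's range is limited). The gripper opens to 85 mm and grips with 20 to 120 N. Pads are 22 mm wide; open, the fingers measure 114 mm over their backs; the gripper's body (76 mm by 85 mm) begins 54 mm behind the grasp point. The pads swing forward as they close: fully open they stand 13 mm farther back than shut.
Start: joints at [1.034, 0.521, -0.036, 1.599, 0.021, 1.021, -0.113], TCP at [0.281, -0.558, 0.245] pointing down, gripper open.
Joint ranges: [-2.91, 2.91], [-0.3, 2.13], [-1.5, 1.42], [0.17, 2.43], [-1.26, 4.41], [0.16, 1.93], [-2.52, 2.52]. Speed limits (rad/s): [1.89, 1.89, 2.39, 2.39, 3.01, 3.01, 3.01].

## Interface

Orientations are given as [roll, pitch, yaw] about the fixed x, y, z axes, in that order (R = Rz(yaw) Ry(pitch) Rx(roll)).
In Python, from workcell import bot, grab_frame, regions_of gives the robot as it stands. The module is installed in compiled form; this text tells all that it offers.
- The arm moves only by the tool play_rows, never from a script. Its argument "plan" is a list of rows, each a list of 3 entries, a list of its own where there are three numbers: the shift along the tool's x, y, z in units of 2.5 cm (1.0 is 2.5 cm), then the turn, a rotation vector about the tool's x, y, z in units of 0.15 rad (1.0 is 0.15 rad), then the closure, from -1 (fully open) to 1 (shut). In form: [[[tx, ty, tz], [rx, ry, rz], jaw], ...]. A call has 1 to 20 rows; each row shifts and turns the commanded pose from where the row before left it, along the tool's axes as they then stand; what a row does not reach is not made up. A row lasts 1/8 s, in which the tool goes at most 62.5 mm and 10.7 degrees, less where a joint would pass 70% of its speed; a pose out of reach is approached as far as the arm can. A call with a number of a shift or a turn outside -1 to 1 is refused whole. A call with a gripper value outside its range is refused whole. The fingers move at their own pace and stop on an object; "newtons" is the grip in N (left out, the last holds). Time passes only in rows, so rows that do not move let the fingers close. It gives the time, the measured TCP pose, the force, the opening and the grip force at its end, in the units of the state.
- bot.observe(): the state, without advancing time (a new reading comes with each control period).
- grab_frame(name): name is "scene" or "side" or "wrist"; returns a dict with "pixels" (400x640x3 uint8, red, green, blue), "depth" (400x640 float32, m along the optical axis (not along the pixel's ray), 0 where there is no reading), "camera_matrix" (3x3 intrinsics, pixels), "distortion" ([k1, k2, p1, p2, k3] as OpenCV has them; the pictures are not rectified), "R" (3x3) and "t" (3): a world point X has camera coordinates R X + t. Camera axes: x right, y down, z forward; pixel columns grow to the right and rows downward; lengths in m; the calibration is good to about 2 mm. A picture is of the moment at which its call begins.
- bot.job_done(): hands the job in; it is judged then, once.
Trained networks look in the newest picture that a camera, given by its name, has taken for a name from the list of things; names that differ only in an ending like _2 or _b are one class to them, and where a whole thing is asked for, a point or a joint stands for the part that bears it (a point fixed in the world has none). Each returns a list of dicts, best first, with "p" (0 to 1); they miss things now and then, are a little off and sometimes report something else, mostly with a low value. They report only what shows in the picture. A call takes as long as a camera call. They do not tell look-alikes from the thing itself.
- regions_of(thing, camera): "mask" (400x640 bool, what is visible of it) and "box" ([left, top, right, bottom] in pixels, round what is visible of it).
The state is a dict: "clock": time; "qpos": joint angles; "qd": joint speeds; "joint_efforts": joint torques, N m; "position": TCP position; "tool_rot": TCP orientation; "force": force on the tool from outside, world axes, zero at the start; "moment": the same for the moment, N m; "grip_width": finger opening in m; "finger_force": force on a finger pad.
Only numpy, scipy, OpenCV 4.12 (cv2) and the standard library are available. Lean on these libraries where they do the work, as an engineer would, in place of code of your own. Each camera call takes 0.05 s, during which the arm holds its last target. There are 200 camera calls.

## Working session

There is one attempt and no reset: what is moved stays moved. The work goes in short steps, Python scripts to look and compute and a tool call to move; the robot and the scene stay as the last step left them, time stands still between calls to the robot, and variables do not carry over. Pictures are saved under pics/ and viewed, at most 11 in all, crops included, and the job is handed in when it is done.

Besides the shell and the picture viewer there is one more tool, called as name([rows], argument=value, ...), one row to a line, values as JSON. play_rows: Moves the arm, as the interface text tells. Its arguments: {"type":"object","properties":{"plan":{"type":"array"},"newtons":{"type":"number"}},"required":["plan"]}

```bash
mkdir -p pics
cat > h.py <<'E'
import numpy as np, cv2
from workcell import bot, grab_frame, regions_of
from scipy.spatial.transform import Rotation as Ro
def cloud(f,m=None,n=None):
    d=f["depth"]; ok=d>0
    if m is not None: ok&=m
    v,u=np.nonzero(ok)
    p=cv2.undistortPoints(np.c_[u,v].astype(np.float64)[:,None],f["camera_matrix"],f["distortion"])[:,0]
    z=d[v,u]; X=np.c_[p*z[:,None],z]
    return (X-f["t"])@f["R"], u, v
def save(f,name,crop=None,k=1):
    im=f["pixels"][:,:,::-1]
    if crop: l,t,r,b=crop; im=im[t:b,l:r]
    cv2.imwrite(f"pics/{name}.png",cv2.resize(im,None,fx=k,fy=k,interpolation=cv2.INTER_CUBIC))
E
python3 - <<'E'
from h import *
s=bot.observe(); print({k:np.round(v,3) for k,v in s.items()})
for c in ["scene","side"]:
    f=grab_frame(c); save(f,c,k=1.25)
    print(c,"campos",np.round(-f["R"].T@f["t"],3))
    for n in ["copper_disc","ceramic_puck","steel_disc","probe","stand","rack","handle","plate","socket","meter","fan","board","spool","jar","mouse","screwdriver"]:
        try:
            for r in regions_of(n,c)[:4]:
                P,u,v=cloud(f,r["mask"])
                print(n,round(r["p"],2),np.round(r["box"]).astype(int),np.round(np.median(P,0),3),np.round(P.min(0),3),np.round(P.max(0),3))
        except Exception as e: print(n,e)
E
```

```text
{'clock': np.float64(0.0), 'qpos': array([ 1.034,  0.522, -0.036,  1.6  ,  0.021,  1.021, -0.113]), 'qd': array([ 0.002, -0.001,  0.001, -0.001,  0.001, -0.   , -0.002]), 'joint_efforts': array([-3.0000e-03, -9.2714e+01,  1.9780e+00, -3.6994e+01,  1.8000e-02,
        8.0000e-03, -0.0000e+00]), 'position': array([ 0.281, -0.558,  0.245]), 'tool_rot': array([-3.141,  0.   ,  0.467]), 'force': array([ 0.627, -0.149, -0.001]), 'moment': array([-0.021, -0.003, -0.027]), 'finger_force': np.float64(0.0), 'grip_width': np.float64(0.086)}
scene campos [ 1.24  -0.524  0.761]
copper_disc 0.91 [178 311 207 342] [ 0.602 -0.347  0.018] [ 0.546 -0.375 -0.002] [ 0.629 -0.315  0.023]
copper_disc 0.71 [222 290 248 318] [ 0.593 -0.247  0.018] [ 0.541 -0.276 -0.001] [ 0.617 -0.214  0.023]
copper_disc 0.69 [202 352 230 380] [ 0.71  -0.355  0.018] [ 0.673 -0.384 -0.001] [ 0.737 -0.317  0.022]
ceramic_puck 0.83 [366 191 388 211] [0.562 0.22  0.105] [ 0.411  0.197 -0.   ] [0.586 0.333 0.122]
ceramic_puck 0.36 [157 257 168 283] [ 0.472 -0.354  0.097] [ 0.343 -0.363  0.01 ] [ 0.477 -0.311  0.124]
steel_disc 0
[... 4010 characters left out ...]
[ 0.309  0.02  -0.002] [0.483 0.14  0.044]
fan 0.96 [213 249 245 300] [0.748 0.253 0.097] [0.717 0.196 0.003] [0.802 0.282 0.103]
board 0.76 [225 186 265 232] [0.8   0.003 0.041] [ 0.73  -0.141 -0.005] [0.888 0.099 0.067]
spool 0.71 [276 153 294 174] [ 0.736 -0.236  0.046] [ 0.708 -0.286 -0.003] [ 0.787 -0.215  0.053]
spool 0.66 [346 237 407 280] [0.395 0.104 0.035] [ 0.305  0.015 -0.006] [0.483 0.14  0.044]
jar 0.94 [242 225 261 251] [0.747 0.119 0.052] [0.726 0.083 0.002] [0.775 0.134 0.068]
mouse 0.77 [392 149 420 169] [ 0.319 -0.338  0.026] [ 0.264 -0.418 -0.004] [ 0.369 -0.301  0.034]
screwdriver 0.58 [361 185 411 200] [ 0.409 -0.168  0.017] [ 0.296 -0.213 -0.005] [ 0.461 -0.159  0.027]
```

View pics/scene.png

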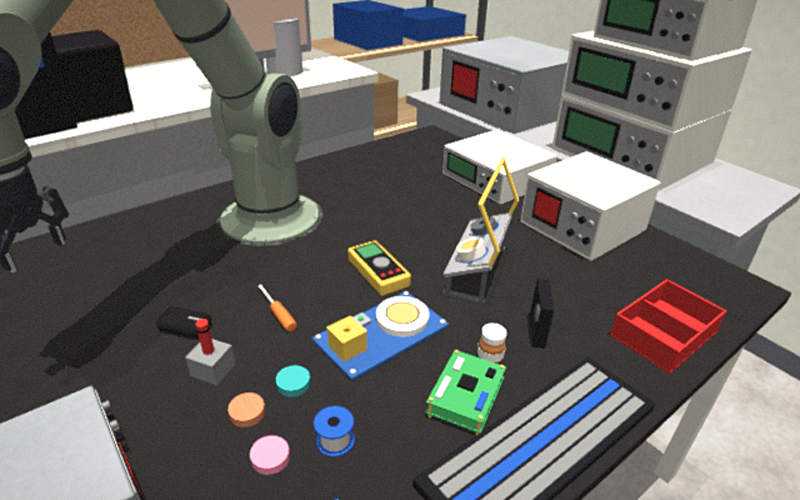

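View pics/side.png

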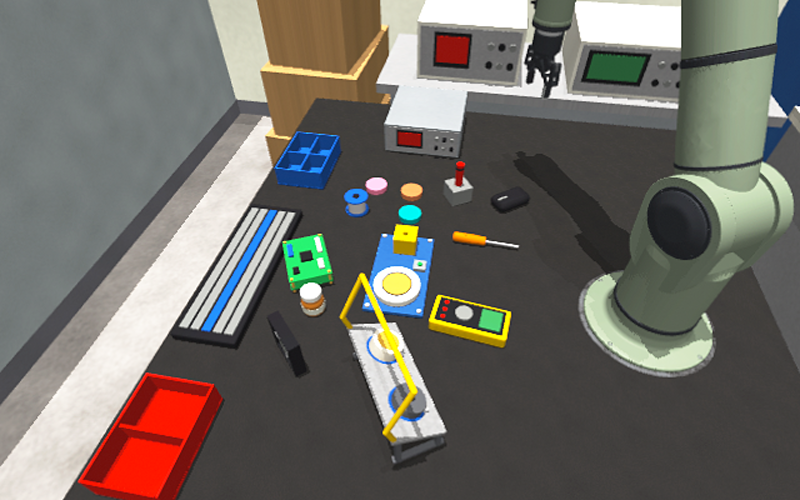

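Run:
```python
from h import *
f=grab_frame("scene"); save(f,"crop",(140,240,300,400),3.5)
```

```text
(no output)
```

View pics/crop.png

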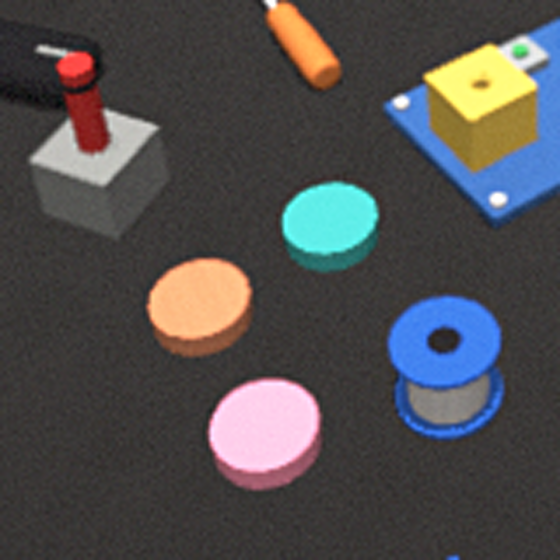

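The crop (scene pixels) shows three look-alikes for the copper disc: orange/copper at (196,326), teal at (234,304) and pink at (216,365). The description picks the orange one, at about (0.60,-0.345). The puck is at (376,200), the steel disc at (386,181) under the handle, the probe at (165,268), the block at (277,268) and the plate at (322,252).

```bash
cat >> h.py <<'E'
def onplane(f,u,v,n,c):  # intersect pixel rays with plane n.X=c
    p=cv2.undistortPoints(np.c_[u,v].astype(np.float64)[:,None],f["camera_matrix"],f["distortion"])[:,0]
    d=np.c_[p,np.ones(len(p))]@f["R"]; o=-f["R"].T@f["t"]
    return o+d*((c-o@n)/(d@n))[:,None]
def blob(f,lo,hi,box):   # HSV blob, largest component within box
    hsv=cv2.cvtColor(f["pixels"],cv2.COLOR_RGB2HSV); m=cv2.inRange(hsv,np.array(lo),np.array(hi))
    k=np.zeros_like(m); l,t,r,b=box; k[t:b,l:r]=m[t:b,l:r]
    n,lab,st,_=cv2.connectedComponentsWithStats(k)
    return lab==1+np.argmax(st[1:,4])
def pix(m): v,u=np.nonzero(m); return u,v
Z=np.array([0,0,1.])
def circ(P):
    (c,r)=cv2.minEnclosingCircle(P[:,:2].astype(np.float32)); return np.round(c,4),round(r,4),np.round(P[:,:2].mean(0),4)
E
python3 - <<'E'
from h import *
F={c:grab_frame(c) for c in("scene","side")}
B={"scene":dict(cu=(176,308,215,345),plate=(295,230,350,275),blk=(255,245,300,295),red=(150,250,175,290)),
   "side":dict(cu=(315,142,342,164),plate=(295,210,342,250),blk=(308,175,340,206),red=(355,125,380,155))}
for c,f in F.items():
    b=B[c]
    for nm,lo,hi,h in [("cu",(5,90,60),(18,255,255),.018),("brass",(18,70,100),(35,255,255),.030),("blk",(18,120,60),(35,255,255),.062),("red",(0,150,60),(6,255,255),None)]:
        m=blob(f,lo,hi,b["plate" if nm=="brass" else nm])
        if nm=="red":
            P,_,_=cloud(f,m); print(c,nm,np.round(np.median(P,0),4),np.round(np.percentile(P,[3,97],0),4)); continue
        P,u,v=cloud(f,m)
        top=np.abs(P[:,2]-h)<.006
        Q=onplane(f,u[top],v[top],Z,h)
        print(c,nm,m.sum(),"zmed",np.round(np.median(P[top,2]),4),circ(Q), cv2.minAreaRect(Q[:,:2].astype(np.float32)))
    # rack board: cloud near
    P,u,v=cloud(f)
    s=(P[:,0]>.40)&(P[:,0]<.66)&(P[:,1]>.13)&(P[:,1]<.45)&(P[:,2]>.05)&(P[:,2]<.28)
    Q=P[s]; 
    # RANSAC plane
    rng=np.random.default_rng(0);best=0
    for _ in range(2000):
        a=Q[rng.choice(len(Q),3,False)]; n=np.cross(a[1]-a[0],a[2]-a[0]); L=np.linalg.norm(n)
        if L<1e-5: continue
        n/=L; n*=np.sign(n[2]); k=np.abs((Q-a[0])@n)<.0025
        if k.sum()>best and .8<n[2]<.96: best=k.sum();K=k
    I=Q[K]; mu=I.mean(0); n=np.linalg.svd(I-mu)[2][2]; n*=np.sign(n[2])
    yaw=np.arctan2(-n[1],-n[0])
    print(c,"board n",np.round(n,3),"tilt",np.degrees(np.arccos(n[2])),"yaw",np.degrees(yaw),len(I))
    ex=np.array([np.cos(yaw),np.sin(yaw),0]);ey=np.array([-ex[1],ex[0],0])
    h=(Q-mu)@n
    for nm,lo,hi in[("puck",.022,.03),("steel",.014,.0215)]:
        k=(h>lo)&(h<hi); 
        for R in [Q[k]]:
            a=(R@ey); print(nm,k.sum(),"y hist",np.histogram(a,8))
            
    hb=Q[h>.12]; print("handle pts",len(hb),np.round(hb.mean(0),3) if len(hb) else "", "off",np.round([np.percentile((hb-mu)@n,[5,50,95])],3) if len(hb) else "")
    print("bar y",np.round(np.percentile(hb@ey,[1,99]),3),"board y",np.round(np.percentile(I@ey,[1,99]),3))
save(F["scene"],"rack1",(340,115,430,255),4)
E
```

```text
scene cu 686 zmed 0.0189 (array([ 0.5996, -0.3436]), 0.0347, array([ 0.5996, -0.3448])) ((0.598585844039917, -0.3450945317745209), (0.060000333935022354, 0.06779027730226517), 63.759986877441406)
scene brass 340 zmed 0.0304 (array([0.5689, 0.0234]), 0.0338, array([0.5694, 0.0231])) ((0.5695074796676636, 0.023253830149769783), (0.06556878983974457, 0.0644252598285675), 53.77294158935547)
scene blk 797 zmed 0.0618 (array([ 0.5754, -0.1196]), 0.0395, array([ 0.5768, -0.1201])) ((0.5776684284210205, -0.12035579979419708), (0.06050706282258034, 0.058223284780979156), 2.2968132495880127)
scene red [ 0.4722 -0.3543  0.0808] [[ 0.4659 -0.3622  0.0553]
 [ 0.4757 -0.3449  0.1025]]
scene board n [-0.355 -0.224  0.908] tilt 24.810401958547722 yaw 32.2293102800378 754
puck 213 y hist (array([12, 97, 88,  5,  0,  0,  0, 11]), array([-0.16347837, -0.13277798, -0.1020776 , -0.07137721, -0.04067682,
       -0.00997643,  0.02072396,  0.05142435,  0.08212474]))
steel 196 y hist (array([13, 50,  4,  0,  0, 69, 51,  9]), array([-0.16551075, -0.13471613, -0.10392151, -0.07312688, -0.04233226,
       -0.01
[... 721 characters left out ...]
858964920043945)
side red [ 0.4642 -0.3423  0.0783] [[ 0.4558 -0.3502  0.0501]
 [ 0.4731 -0.339   0.101 ]]
side board n [-0.356 -0.227  0.906] tilt 24.983311459753935 yaw 32.534777416532634 2415
puck 303 y hist (array([ 14, 120, 156,   2,   0,   0,   0,  11]), array([-0.16412158, -0.13339395, -0.10266631, -0.07193867, -0.04121104,
       -0.0104834 ,  0.02024424,  0.05097188,  0.08169951]))
steel 435 y hist (array([ 10,   8,  45,   1,   5, 173, 182,  11]), array([-0.16253434, -0.13202201, -0.10150968, -0.07099736, -0.04048503,
       -0.00997271,  0.02053962,  0.05105194,  0.08156427]))
handle pts 588 [0.53  0.307 0.247] off [[0.128 0.143 0.146]]
bar y [-0.161  0.082] board y [-0.164  0.082]
```

View pics/rack1.png

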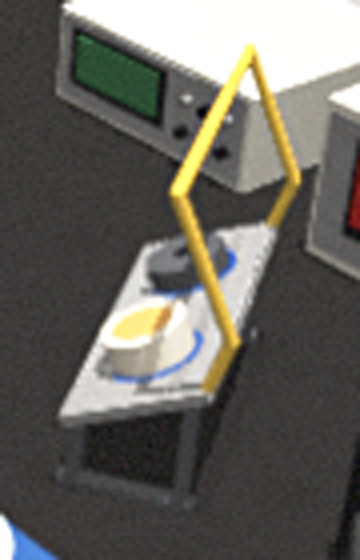

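The crop shows the white puck with its brass spot in the near bay and the dark steel disc with its black spot in the far bay, with the yellow handle overhanging both. The measurements agree with the given sizes: tilt 25°, yaw about 32.4°, bar 0.143 off the board. I'll go over the copper disc first.

play_rows([
  [[0.954,-0.121,0.25],[0,0,0],-1],
  [[0.954,-0.121,0.25],[0,0,0],-1],
  [[0.954,-0.121,0.25],[0,0,0],-1],
  [[0.954,-0.121,0.25],[0,0,0],-1],
  [[0.954,-0.121,0.25],[0,0,0],-1],
  [[0.954,-0.121,0.25],[0,0,0],-1],
  [[0.954,-0.121,0.25],[0,0,0],-1],
  [[0.954,-0.121,0.25],[0,0,0],-1],
  [[0.954,-0.121,0.25],[0,0,0],-1],
  [[0.954,-0.121,0.25],[0,0,0],-1],
  [[0.954,-0.121,0.25],[0,0,0],-1],
  [[0.954,-0.121,0.25],[0,0,0],-1],
  [[0.954,-0.121,0.25],[0,0,0],-1],
  [[0.954,-0.121,0.25],[0,0,0],-1],
  [[0.954,-0.121,0.25],[0,0,0],-1],
  [[0.954,-0.121,0.25],[0,0,0],-1],
  [[0,0,0],[0,0,-1],-1],
  [[0,0,0],[0,0,-1],-1],
  [[0,0,0],[0,0,0],-1],
], newtons=40)

```text
clock: 4.22
position: [0.6007, -0.343, 0.145]
tool_rot: [-3.141, -0.0, 0.766]
force: [0.6, -0.1, -0.2]
grip_width: 0.0852
finger_force: 0.0
```

```bash
cat >> h.py <<'E'
def pose():
    s=bot.observe(); return np.array(s["position"]),Ro.from_euler("xyz",s["tool_rot"])
def go(target,R=None):  # units to shift/turn (turn first in place, then shift in the new axes; also shift in present axes)
    p,r=pose(); d=np.array(target)-p
    print("pos",np.round(p,4),"now-axes shift",np.round(r.inv().apply(d)/.025,3))
    if R is not None: print("turn",np.round((r.inv()*R).as_rotvec()/.15,3),"shift after",np.round(R.inv().apply(d)/.025,3))
def down(yaw): return Ro.from_euler("xyz",[np.pi,0,yaw])
def intool(P): p,r=pose(); return r.inv().apply(P-p)
E
python3 - <<'E'
from h import *
s=bot.observe(); print(s["clock"],s["position"],s["tool_rot"],s["force"],s["grip_width"])
f=grab_frame("wrist"); save(f,"w1",k=1.1)
print("cam in tool",np.round(intool((-f["R"].T@f["t"])[None]),3), "scene dir",np.round(f["R"][2],3))
m=blob(f,(3,90,60),(20,255,255),(0,0,640,400)); P,u,v=cloud(f,m); t=np.abs(P[:,2]-.018)<.004
print(m.sum(),t.sum(),np.median(P[:,2])); Q=onplane(f,u[t],v[t],Z,.018); print(circ(Q))
P,u,v=cloud(f); T=intool(P); k=T[:,2]<.04
print("near pts in tool", k.sum(), np.round(np.percentile(T[k],[1,50,99],0),3) if k.any() else "")
for sgn in(-1,1):
    q=T[k&(T[:,1]*sgn>0.02)]; print(sgn, len(q), np.round(np.percentile(q,[1,99],0),3) if len(q) else "")
E
```

```text
4.225 [ 0.60071488 -0.34296373  0.14501167] [-3.14138122e+00 -3.60046286e-04  7.65817267e-01] [ 0.62315834 -0.08097338 -0.21813177] 0.08515386751386252
cam in tool [[ 0.075  0.    -0.13 ]] scene dir [-0.211 -0.204 -0.956]
4124 3728 0.019258302577407918
(array([ 0.5985, -0.3438]), 0.0314, array([ 0.5988, -0.3432]))
near pts in tool 42630 [[-0.009 -0.071 -0.082]
 [ 0.012  0.    -0.063]
 [ 0.02   0.072 -0.007]]
-1 17356 [[-0.009 -0.072 -0.08 ]
 [ 0.018 -0.021 -0.006]]
1 17494 [[-0.009  0.021 -0.08 ]
 [ 0.018  0.073 -0.006]]
```

View pics/w1.png

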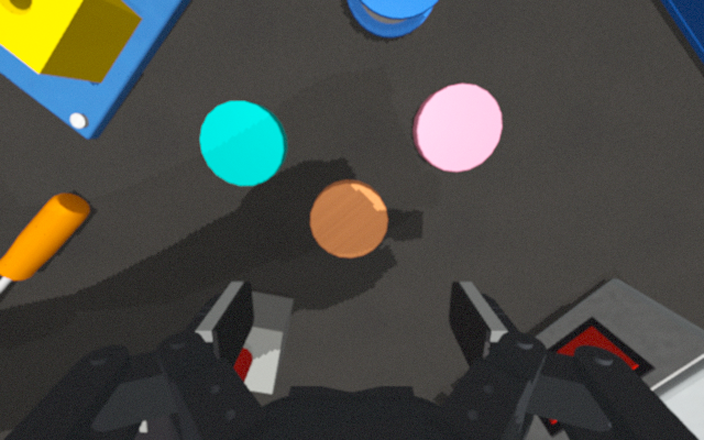

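The wrist view shows the copper disc centred at (349,219), with the teal and pink discs clear of the finger line. The wrist measurement of its centre is (0.5987,-0.3435), radius 31.4 mm, which matches. Descending and gripping.

play_rows([
  [[-0.07,-0.04,0.9],[0,0,0],-1],
  [[0,0,0.9],[0,0,0],-1],
  [[0,0,0.9],[0,0,0],-1],
  [[0,0,0.9],[0,0,0],-1],
  [[0,0,0.9],[0,0,0],-1],
  [[0,0,0.5],[0,0,0],-1],
  [[0,0,0.4],[0,0,0],-1],
  [[0,0,0],[0,0,0],-1],
  [[0,0,0],[0,0,0],0.3],
  [[0,0,0],[0,0,0],0.3],
  [[0,0,0],[0,0,0],0.3],
  [[0,0,0],[0,0,0],0.3],
  [[0,0,0],[0,0,0],0.3],
], newtons=60)

```text
clock: 5.9
position: [0.5988, -0.344, 0.0115]
tool_rot: [3.14, -0.0, 0.767]
force: [-1.5, 1.2, 6.3]
grip_width: 0.0602
finger_force: 64.3
```

play_rows([
  [[0,0,-0.5],[0,0,0],0.3],
  [[0,0,-1],[0,0,0],0.3],
  [[0,0,-1],[0,0,0],0.3],
  [[0,0,-1],[0,0,0],0.3],
  [[0,0,-1],[0,0,0],0.3],
  [[0,0,-1],[0,0,0],0.3],
  [[0.49,-0.875,0],[0,0,0],0.3],
  [[0.49,-0.875,0],[0,0,0],0.3],
  [[0.49,-0.875,0],[0,0,0],0.3],
  [[0.49,-0.875,0],[0,0,0],0.3],
  [[0.49,-0.875,0],[0,0,0],0.3],
  [[0.49,-0.875,0],[0,0,0],0.3],
  [[0.49,-0.875,0],[0,0,0],0.3],
  [[0.49,-0.875,0],[0,0,0],0.3],
  [[0.49,-0.875,0],[0,0,0],0.3],
  [[0.49,-0.875,0],[0,0,0],0.3],
  [[0.49,-0.875,0],[0,0,0],0.3],
  [[0.49,-0.875,0],[0,0,0],0.3],
  [[0.49,-0.875,0],[0,0,0],0.3],
  [[0,0,0],[0,0,0],0.3],
])

```text
clock: 8.4
position: [0.5155, -0.0266, 0.1486]
tool_rot: [3.141, -0.001, 0.769]
force: [0.4, -0.6, -3.9]
grip_width: 0.0602
finger_force: 66.1
```

Run:
```python
from h import *
s=bot.observe(); print(s["clock"],s["position"],s["tool_rot"],s["force"],s["grip_width"],s["finger_force"])
f=grab_frame("wrist"); save(f,"w2",k=1.1)
hsv=cv2.cvtColor(f["pixels"],cv2.COLOR_RGB2HSV)
P,u,v=cloud(f); T=intool(P)
H=hsv[v,u]
y=(H[:,0]>18)&(H[:,0]<35)&(H[:,1]>70)&(H[:,2]>90)
k=y&(abs(P[:,2]-.03)<.006); print("brass",k.sum()); Q=onplane(f,u[k],v[k],Z,.03); print(circ(Q))
k=y&(abs(P[:,2]-.062)<.006); print("blk",k.sum()); 
if k.sum()>50:
    Q=onplane(f,u[k],v[k],Z,.062); print(circ(Q),cv2.minAreaRect(Q[:,:2].astype(np.float32)))
# disc in tool
k=(abs(T[:,0])<.036)&(abs(T[:,1])<.033)&(T[:,2]>-.03)&(T[:,2]<.04)&(H[:,0]<20)&(H[:,1]>80)
D=T[k]; print("disc",k.sum(),np.round(np.percentile(D,[1,50,99],0),4)); 
a=np.c_[D[:,:2],np.ones(len(D))]; t=abs(D[:,2]-np.median(D[:,2]))<.003; print("plane slope",np.linalg.lstsq(a[t],D[t,2],rcond=None)[0])
go([.5704,.0237,.1])
```

```text
8.4 [ 0.51550637 -0.02664258  0.14864445] [ 3.14145523e+00 -8.71237632e-04  7.69446801e-01] [ 0.35895132 -0.58302193 -3.85833486] 0.060216718732049396 66.08940124511719
brass 8820
(array([0.4446, 0.0081]), 0.1858, array([0.5381, 0.0289]))
blk 5046
(array([ 0.5756, -0.1172]), 0.0397, array([ 0.5761, -0.1161])) ((0.5752103924751282, -0.1165398433804512), (0.05540458485484123, 0.060263969004154205), 1.3145909309387207)
disc 13915 [[-0.0282 -0.0298 -0.0095]
 [ 0.0043 -0.0007 -0.008 ]
 [ 0.0307  0.0286  0.0056]]
plane slope [ 0.00484475  0.00149881 -0.00804648]
pos [ 0.5157 -0.0279  0.1485] now-axes shift [3.007 0.032 1.943]
```

View pics/w2.png

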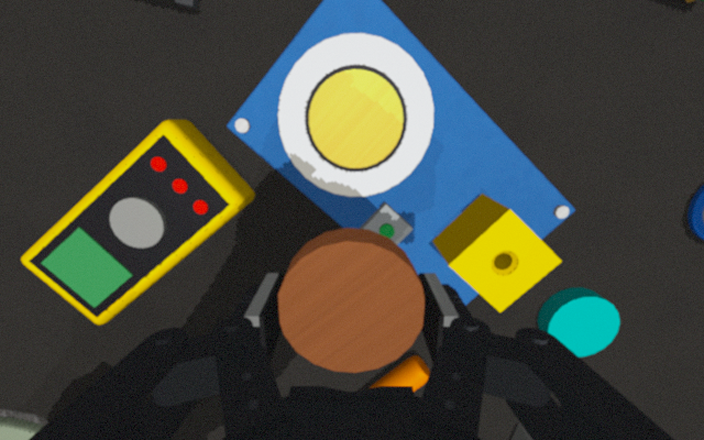

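The picture shows the copper disc level in the jaws, the brass spot at (355,118) of the enlarged view, and the socket hole at (505,262). Next I'll refine the spot, hole and held disc centres.

Run:
```python
from h import *
f=grab_frame("wrist")
m=blob(f,(18,70,90),(35,255,255),(255,40,400,175)); Q=onplane(f,*pix(m),Z,.03); print("brass",m.sum(),circ(Q))
hole=(f["pixels"].astype(int).sum(2)<330); k=np.zeros_like(hole);k[225:252,445:475]=hole[225:252,445:475]
print("hole",k.sum(),circ(onplane(f,*pix(k),Z,.062)))
m=blob(f,(0,80,40),(17,255,255),(240,195,400,345)); p,r=pose()
# top face at tool z -0.008
n=-r.apply(Z); c=n@(p+r.apply([0,0,-.008]))
P,u,v=cloud(f,m); T=intool(P); t=abs(T[:,2]+.008)<.003
Q=intool(onplane(f,u[t],v[t],n,c)); print("disc in tool",circ(Q))
```

```text
brass 6383 (array([0.5713, 0.0222]), 0.0343, array([0.5721, 0.023 ]))
hole 204 (array([ 0.5751, -0.1173]), 0.0064, array([ 0.5755, -0.1166]))
disc in tool (array([ 0.0007, -0.0001]), 0.0317, array([ 0.0018, -0.0001]))
```

play_rows([
  [[0.74,0.02,0],[0,0,0],0.3],
  [[0.74,0.02,0],[0,0,0],0.3],
  [[0.74,0.02,0],[0,0,0],0.3],
  [[0.74,0.02,0],[0,0,0],0.3],
  [[0,0,0.8],[0,0,0],0.3],
  [[0,0,0.8],[0,0,0],0.3],
  [[0,0,0.8],[0,0,0],0.3],
  [[0,0,0.8],[0,0,0],0.3],
  [[0,0,0.6],[0,0,0],0.3],
  [[0,0,0.2],[0,0,0],0.3],
  [[0,0,0.1],[0,0,0],0.3],
  [[0,0,0.1],[0,0,0],0.3],
  [[0,0,0],[0,0,0],0.3],
  [[0,0,0],[0,0,0],0.3],
])

```text
clock: 10.25
position: [0.5705, 0.0215, 0.0431]
tool_rot: [3.141, -0.0, 0.767]
force: [0.9, -0.7, -4.1]
grip_width: 0.0598
finger_force: 66.2
```

Run:
```python
from h import *
s=bot.observe(); print(s["force"]);go([.5703,.0225,.0415])
```

```text
[ 0.91617247 -0.7300317  -4.08246962]
pos [0.5705 0.0215 0.0431] now-axes shift [ 0.022 -0.036  0.064]
```

Not in contact yet (the force still shows the disc's weight), so I'll go down in small steps and then release.

play_rows([
  [[0.02,-0.03,0.04],[0,0,0],0.3],
  [[0,0,0.03],[0,0,0],0.3],
  [[0,0,0],[0,0,0],0.3],
  [[0,0,0],[0,0,0],0.3],
])

```text
clock: 10.75
position: [0.5703, 0.0226, 0.0415]
tool_rot: [3.141, -0.0, 0.767]
force: [-3.3, 0.4, 5.9]
grip_width: 0.06
finger_force: 67.2
```

play_rows([
  [[0,0,0],[0,0,0],-0.2],
  [[0,0,0],[0,0,0],-0.6],
  [[0,0,0],[0,0,0],-1],
  [[0,0,0],[0,0,0],-1],
  [[0,0,0],[0,0,0],-1],
  [[0,0,-0.4],[0,0,0],-1],
  [[0,0,-0.8],[0,0,0],-1],
  [[0,0,-1],[0,0,0],-1],
  [[0,0,-1],[0,0,0],-1],
  [[0,0,-1],[0,0,0],-1],
  [[-0.6,0,-1],[0,0,0.67],-1],
  [[-0.6,0,-1],[0,0,0.67],-1],
  [[-0.6,0,-1],[0,0,0],-1],
  [[0,0,0],[0,0,0],-1],
])

```text
clock: 12.5
position: [0.5352, -0.0059, 0.2234]
tool_rot: [3.14, -0.003, 0.565]
force: [0.5, 0.1, 0.1]
grip_width: 0.0856
finger_force: 0.0
```

Run:
```python
from h import *
s=bot.observe(); print(s["clock"],s["position"],s["tool_rot"],s["force"])
f=grab_frame("wrist"); save(f,"w3",k=1.1)
P,u,v=cloud(f); k=(abs(P[:,2]-.048)<.006)&(np.hypot(P[:,0]-.571,P[:,1]-.023)<.045)
a=np.c_[P[k,:2]-[.571,.023],np.ones(k.sum())]; print("slope",np.linalg.lstsq(a,P[k,2],rcond=None)[0])
print("copper",circ(onplane(f,u[k],v[k],Z,.048)))
k=(abs(P[:,2]-.03)<.006)&(np.hypot(P[:,0]-.571,P[:,1]-.023)<.07)
print("plate",circ(onplane(f,u[k],v[k],Z,.03)))
```

```text
12.5 [ 0.53515128 -0.00592065  0.22338682] [ 3.13977604e+00 -2.74861100e-03  5.64863522e-01] [0.45419349 0.08857162 0.12430241]
slope [ 0.00117738 -0.00095478  0.04938059]
copper (array([0.5706, 0.0213]), 0.0309, array([0.5712, 0.0218]))
plate (array([0.5678, 0.017 ]), 0.0617, array([0.5759, 0.0249]))
```

View pics/w3.png

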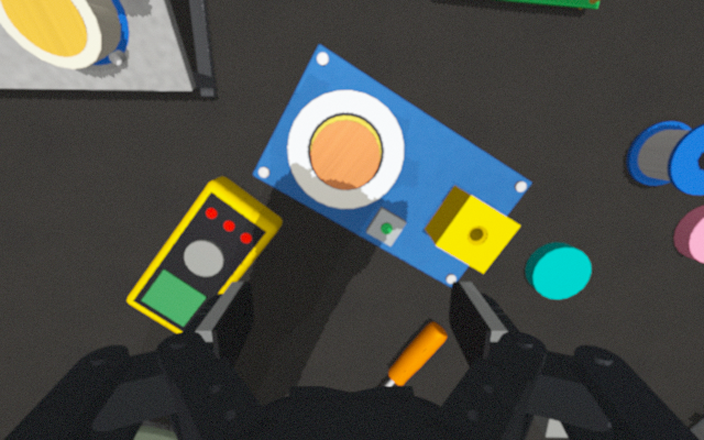

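The copper disc is on the brass spot: (345,150) in the enlarged view, flat and within about 2 mm. Because the wrist camera sits on the tool's +x side, I'll check the joints for a half-turn before going under the handle.

```bash
cat >> h.py <<'E'
yaw=np.radians(32.4); t25=np.radians(25)
ex=np.array([np.cos(yaw),np.sin(yaw),0]); ey=np.array([-ex[1],ex[0],0])
n=-np.sin(t25)*ex+np.cos(t25)*Z; up=np.cos(t25)*ex+np.sin(t25)*Z
def rackpose(side=1,lean=0.):  # side=1: tool x up-slope; lean: extra tilt, tool body away from bar (rad)
    a=Ro.from_matrix(np.c_[up,-ey,-n]); a=a*Ro.from_rotvec([0,lean,0])
    return a if side==1 else a*Ro.from_rotvec([0,0,np.pi])
E
python3 - <<'E'
from h import *
s=bot.observe(); print(np.round(s["qpos"],3))
for c in("scene","side"):
    f=grab_frame(c); P,u,v=cloud(f)
    b=(np.abs(P[:,0]-.52)<.12)&(abs(P[:,1]-.28)<.15)&(P[:,2]>.04)&(P[:,2]<.15)
    P,u,v=P[b],u[b],v[b]
    hh=P@n; # board offset: mode
    k=np.histogram(hh,np.arange(hh.min(),hh.max(),.002)); c0=k[1][np.argmax(k[0])]+.001
    c0=np.median(hh[abs(hh-c0)<.003]); print(c,"board offset",round(c0,4))
    e=P@ey; print("board y mid",np.round(np.percentile(e[abs(hh-c0)<.003],[.5,99.5]),4),"up",np.round(np.percentile((P@up)[abs(hh-c0)<.003],[.5,99.5]),4))
    H=cv2.cvtColor(f["pixels"],cv2.COLOR_RGB2HSV)[v,u]
    m=(abs(hh-c0-.026)<.006)&(H[:,0]>15)&(H[:,0]<35)&(H[:,1]>70)
    Q=onplane(f,u[m],v[m],n,c0+.026); print("spot",m.sum(),np.round(Q.mean(0),4),"y,up",np.round([(Q@ey).mean(),(Q@up).mean()],4))
    for nm,t,lo,hi in(("puck",.026,-.16,-.055),("steel",.018,-.03,.07)):
        m=(abs(hh-c0-t)<.005)&(e>lo)&(e<hi)&~((H[:,0]>15)&(H[:,0]<35)&(H[:,1]>130)&(nm=="steel"))
        Q=onplane(f,u[m],v[m],n,c0+t); A=np.c_[Q@ey,Q@up]
        print(nm,m.sum(),"y,up",np.round(np.percentile(A,[2,98],0),4).tolist(),circ(A))
E
```

```text
[-0.014  0.408 -0.114  1.859  0.059  0.876 -1.162]
scene board offset -0.1743
board y mid [-0.1668  0.0837] up [0.5202 0.6316]
spot 106 [0.5524 0.2535 0.1172] y,up [-0.0819  0.5954]
puck 203 y,up [[-0.1371, 0.547], [-0.073, 0.6075]] (array([-0.1226,  0.5997]), 0.0638, array([-0.106 ,  0.5777]))
steel 121 y,up [[-0.0183, 0.5479], [0.0438, 0.6062]] (array([0.0133, 0.5755]), 0.0352, array([0.0123, 0.5739]))
side board offset -0.1762
board y mid [-0.1639  0.0842] up [0.5229 0.6328]
spot 151 [0.5541 0.2526 0.1156] y,up [-0.0837  0.5955]
puck 295 y,up [[-0.1546, 0.5494], [-0.0712, 0.6494]] (array([-0.1189,  0.6052]), 0.0639, array([-0.1001,  0.5848]))
steel 364 y,up [[-0.0073, 0.5499], [0.0499, 0.6084]] (array([0.0209, 0.5789]), 0.0324, array([0.0229, 0.5795]))
```

Joint 7 is at -1.16, so a half turn is available; I'll use it so the camera side faces down-slope, away from the bar.

play_rows([
  [[0,0,0],[0,0,-1],-1],
  [[0,0,0],[0,0,-1],-1],
  [[0,0,0],[0,0,-1],-1],
  [[0,0,0],[0,0,-1],-1],
  [[0,0,0],[0,0,-1],-1],
  [[0,0,0],[0,0,-1],-1],
  [[0,0,0],[0,0,-1],-1],
  [[0,0,0],[0,0,-1],-1],
  [[0,0,0],[0,0,-1],-1],
  [[0,0,0],[0,0,-1],-1],
  [[0,0,0],[0,0,-1],-1],
  [[0,0,0],[0,0,-1],-1],
  [[0,0,0],[0,0,-1],-1],
  [[0,0,0],[0,0,-1],-1],
  [[0,0,0],[0,0,-1],-1],
  [[0,0,0],[0,0,-1],-1],
  [[0,0,0],[0,0,-1],-1],
  [[0,0,0],[0,0,-1],-1],
  [[0,0,0],[0,0,-1],-1],
  [[0,0,0],[0,0,0],-1],
])

```text
clock: 15.15
position: [0.5348, -0.0052, 0.2203]
tool_rot: [3.14, -0.001, -2.868]
force: [0.3, -0.0, 0.1]
grip_width: 0.0851
finger_force: 0.0
```

Run:
```python
from h import *
print(bot.observe()["qpos"],bot.observe()["tool_rot"])
pb=-.101*ey+.577*up-.1752*n; print("puck base",pb)
go([.535,-.006,.223],down(yaw+np.pi))
go(pb+.15*n,rackpose(-1))
R=down(yaw+np.pi); print("tilt after flip",(R.inv()*rackpose(-1)).as_rotvec()/.15)
```

```text
[ 0.47246453  0.50850958 -0.78380847  1.83487095  0.42622917  0.97599227
  1.35090873] [ 3.14019063e+00 -9.45645425e-04 -2.86804812e+00]
puck base [0.55816734 0.234602   0.08506561]
pos [ 0.5348 -0.0052  0.2203] now-axes shift [ 0.002 -0.034 -0.109]
turn [ 0.01  -0.005 -1.946] shift after [ 0.012 -0.032 -0.109]
pos [ 0.5348 -0.0052  0.2203] now-axes shift [-1.062  8.252 -0.019]
turn [-0.415 -2.893 -1.917] shift after [-3.086  7.598  1.407]
tilt after flip [ 7.46052862e-16 -2.90888209e+00 -1.67022338e-15]
```

play_rows([
  [[0,0,0],[-0.138,-0.964,-0.639],-1],
  [[0,0,0],[-0.138,-0.964,-0.639],-1],
  [[0,0,0],[-0.138,-0.964,-0.639],-1],
  [[-0.386,0.95,0.176],[0,0,0],-1],
  [[-0.386,0.95,0.176],[0,0,0],-1],
  [[-0.386,0.95,0.176],[0,0,0],-1],
  [[-0.386,0.95,0.176],[0,0,0],-1],
  [[-0.386,0.95,0.176],[0,0,0],-1],
  [[-0.386,0.95,0.176],[0,0,0],-1],
  [[-0.386,0.95,0.176],[0,0,0],-1],
  [[-0.386,0.95,0.176],[0,0,0],-1],
  [[0,0,0],[0,0,0],-1],
])

```text
clock: 16.65
position: [0.5041, 0.2028, 0.2215]
tool_rot: [3.141, 0.437, -2.575]
force: [-0.0, -0.1, -0.4]
grip_width: 0.0855
finger_force: 0.0
```

Run:
```python
from h import *
s=bot.observe(); print(np.round(s["qpos"],2),s["position"],s["tool_rot"],s["force"])
f=grab_frame("wrist"); save(f,"w4",k=1.1)
P,u,v=cloud(f); T=intool(P); h=P@n
H=cv2.cvtColor(f["pixels"],cv2.COLOR_RGB2HSV)[v,u]
e=P@ey; a=P@up
b=(abs(h+.1752)<.006)&(abs(e+.04)<.13)&(abs(a-.577)<.06); A=np.c_[P[b],np.ones(b.sum())]
mu=P[b].mean(0); nn=np.linalg.svd(P[b]-mu,full_matrices=False)[2][2]; nn*=np.sign(nn[2]); print("board n",nn,"tilt",np.degrees(np.arccos(nn[2])),"yaw",np.degrees(np.arctan2(-nn[1],-nn[0])),"off",np.median(h[b]))
c0=np.median(h[b])
for nm,t,yc in(("puck",.026,-.101),("steel",.018,.019)):
    m=(abs(h-c0-t)<.005)&(abs(e-yc)<.045)&(abs(a-.577)<.045)
    Q=onplane(f,u[m],v[m],n,c0+t); B=np.c_[Q@ey,Q@up]; print(nm,m.sum(),np.median(h[m])-c0,circ(B))
    if nm=="puck":
        m&=(H[:,0]>15)&(H[:,0]<35)&(H[:,1]>90); Q=onplane(f,u[m],v[m],n,c0+t); print("spot",m.sum(),circ(np.c_[Q@ey,Q@up]))
```

```text
[ 0.11  0.33 -0.69  2.16  0.59  0.33  1.11] [0.50408827 0.20279187 0.22153829] [ 3.14125882  0.43711487 -2.57547495] [-0.0463424  -0.14866699 -0.40225855]
board n [-0.3592936  -0.22609469  0.90542217] tilt 25.11979823312129 yaw 32.18120540355342 off -0.17324800438690086
puck 3887 0.026296220227197686 (array([-0.0997,  0.5753]), 0.0311, array([-0.0996,  0.5746]))
spot 2069 (array([-0.1001,  0.5765]), 0.0227, array([-0.1001,  0.576 ]))
steel 3739 0.017867059886742503 (array([0.0187, 0.5757]), 0.0315, array([0.0189, 0.5748]))
```

View pics/w4.png

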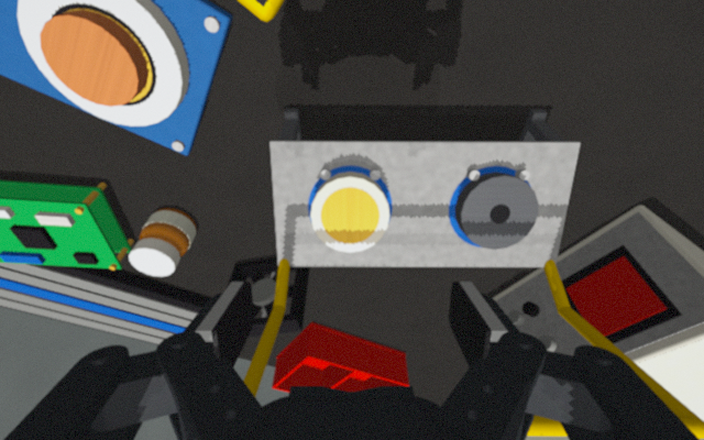

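The wrist view shows the puck at (350,213), its two pins clear of the finger line, the steel disc at (498,213), and the bar behind the hand. Puck and steel measure within 1 mm of the earlier estimates.

Run:
```python
from h import *
go(-.0999*ey+.5758*up+(-.174+.016)*n,rackpose(-1))
```

```text
pos [0.5043 0.2014 0.2213] now-axes shift [0.058 0.012 5.321]
turn [-0.002  0.001  0.   ] shift after [0.058 0.01  5.321]
```

play_rows([
  [[0.06,0.01,0.8],[0,0,0],-1],
  [[0,0,0.8],[0,0,0],-1],
  [[0,0,0.8],[0,0,0],-1],
  [[0,0,0.8],[0,0,0],-1],
  [[0,0,0.8],[0,0,0],-1],
  [[0,0,0.6],[0,0,0],-1],
  [[0,0,0.4],[0,0,0],-1],
  [[0,0,0.32],[0,0,0],-1],
  [[0,0,0],[0,0,0],-1],
  [[0,0,0],[0,0,0],-1],
])

```text
clock: 17.95
position: [0.5511, 0.2293, 0.1004]
tool_rot: [-3.14, 0.436, -2.577]
force: [0.6, 0.1, 0.7]
grip_width: 0.0853
finger_force: 0.0
```

Run:
```python
from h import *
print(np.round(bot.observe()["qpos"],2));go(-.0999*ey+.5758*up+(-.174+.016)*n,rackpose(-1))
```

```text
[-0.18  0.59 -0.38  2.12  1.44  0.16  0.28]
pos [0.5511 0.2293 0.1004] now-axes shift [-0.012  0.071  0.018]
turn [-0.012  0.001 -0.003] shift after [-0.012  0.071  0.018]
```

play_rows([
  [[0,0.04,0],[0,0,0],0.3],
  [[0,0,0],[0,0,0],0.3],
  [[0,0,0],[0,0,0],0.3],
  [[0,0,0],[0,0,0],0.3],
  [[0,0,0],[0,0,0],0.3],
], newtons=60)

```text
clock: 18.58
position: [0.5504, 0.2308, 0.1009]
tool_rot: [-3.139, 0.437, -2.575]
force: [-6.1, -3.6, 9.0]
grip_width: 0.0602
finger_force: 61.8
```

play_rows([
  [[0,0,-0.3],[0,0,0],0.3],
  [[0,0,-0.7],[0,0,0],0.3],
  [[0,0,-0.9],[0,0,0],0.3],
  [[0,0,-0.9],[0,0,0],0.3],
  [[0,0,-0.9],[0,0,0],0.3],
  [[0,0,-0.9],[0,0,0],0.3],
  [[0,0,-0.8],[0,0,0],0.3],
  [[0.36,-0.8,-0.17],[0,0,0],0.3],
  [[0.36,-0.8,-0.17],[0,0,0],0.3],
  [[0.36,-0.8,-0.17],[0,0,0],0.3],
  [[0.36,-0.8,-0.17],[0,0,0],0.3],
  [[0.36,-0.8,-0.17],[0,0,0],0.3],
  [[0.36,-0.8,-0.17],[0,0,0],0.3],
  [[0.36,-0.8,-0.17],[0,0,0],0.3],
  [[0.36,-0.8,-0.17],[0,0,0],0.3],
  [[0,0,0],[0,0,0],0.3],
])

```text
clock: 20.58
position: [0.5205, 0.0209, 0.2229]
tool_rot: [-3.14, 0.436, -2.578]
force: [-0.1, -0.3, -3.7]
grip_width: 0.06
finger_force: 65.7
```

```bash
cat >> h.py <<'E'
def held(f,r=.034,zlo=-.04,zhi=.02):
    P,u,v=cloud(f); T=intool(P)
    k=(np.hypot(T[:,0],T[:,1])<.04)&(T[:,2]>zlo)&(T[:,2]<zhi)&(abs(T[:,1])<.029)
    zt=np.median(T[k,2]); t=k&(abs(T[:,2]-zt)<.003)
    a=np.c_[T[t,:2],np.ones(t.sum())]; w=np.linalg.lstsq(a,T[t,2],rcond=None)[0]
    p,R=pose(); nn=-R.apply(Z); c=nn@(p+R.apply([0,0,zt]))
    Q=intool(onplane(f,u[t],v[t],nn,c)); print("held",t.sum(),"ztop",round(zt,4),"slope",np.round(w,4),circ(Q),"x",np.round(np.percentile(Q[:,0],[.5,99.5]),4))
E
python3 - <<'E'
from h import *
s=bot.observe(); print(np.round(s["qpos"],2),s["force"],s["grip_width"])
f=grab_frame("wrist"); held(f); np.save("w.npy",f["pixels"])
go([.571,.0232,.12],down(yaw+np.pi))
E
```

```text
[ 0.86  0.45 -1.11  2.15  0.56  0.42  1.54] [-0.06567081 -0.26445113 -3.70158048] 0.05999087369890918
held 13192 ztop -0.0103 slope [ 0.0052 -0.0023 -0.0103] (array([0.001 , 0.0002]), 0.0322, array([ 0.0026, -0.0006])) x [-0.0283  0.0314]
pos [0.5205 0.0221 0.2231] now-axes shift [ 0.173 -1.038  4.47 ]
turn [-0.009  2.908 -0.005] shift after [-1.731 -1.045  4.124]
```

play_rows([
  [[0,0,0],[0,0.97,0],0.3],
  [[0,0,0],[0,0.97,0],0.3],
  [[0,0,0],[0,0.968,0],0.3],
  [[-0.44,-0.26,0.5],[0,0,0],0.3],
  [[-0.44,-0.26,0.9],[0,0,0],0.3],
  [[-0.44,-0.26,0.9],[0,0,0],0.3],
  [[-0.44,-0.26,0.9],[0,0,0],0.3],
  [[0,0,0.9],[0,0,0],0.3],
  [[0,0,0],[0,0,0],0.3],
  [[0,0,0],[0,0,0],0.3],
])

```text
clock: 21.88
position: [0.5719, 0.0244, 0.1214]
tool_rot: [-3.14, 0.002, -2.575]
force: [0.9, 0.9, -2.9]
grip_width: 0.0601
finger_force: 65.8
```

Run:
```python
from h import *
s=bot.observe(); print(s["clock"],np.round(s["qpos"],2),s["force"],s["tool_rot"])
R=down(yaw+np.pi)
f=grab_frame("wrist"); held(f); go(np.array([.571,.0225,.0640])-.001*R.apply([1,0,0]),R)
```

```text
21.875 [ 0.44  0.75 -0.87  1.81  0.71  0.92  1.39] [ 0.94513656  0.87624472 -2.88183331] [-3.13990256e+00  1.58949115e-03 -2.57531979e+00]
held 13179 ztop -0.01 slope [ 0.0059 -0.002  -0.0101] (array([ 0.0015, -0.0001]), 0.0315, array([ 0.0028, -0.    ])) x [-0.0282  0.0315]
pos [0.5721 0.0243 0.1217] now-axes shift [ 0.04  -0.032  2.307]
turn [-0.014  0.013  0.004] shift after [ 0.035 -0.037  2.307]
```

play_rows([
  [[0.04,-0.03,0.7],[0,0,0],0.3],
  [[0,0,0.7],[0,0,0],0.3],
  [[0,0,0.5],[0,0,0],0.3],
  [[0,0,0.25],[0,0,0],0.3],
  [[0,0,0.08],[0,0,0],0.3],
  [[0,0,0.04],[0,0,0],0.3],
  [[0,0,0],[0,0,0],0.3],
  [[0,0,0],[0,0,0],0.3],
])

```text
clock: 22.92
position: [0.5712, 0.0231, 0.0653]
tool_rot: [-3.139, -0.0, -2.575]
force: [-13.0, -1.9, 23.8]
grip_width: 0.06
finger_force: 68.8
```

play_rows([
  [[0,0,-0.04],[0,0,0],0.3],
  [[0,0,0],[0,0,0],0.3],
])

```text
clock: 23.18
position: [0.5718, 0.023, 0.0654]
tool_rot: [-3.14, 0.001, -2.576]
force: [-2.2, -1.3, 5.4]
grip_width: 0.0601
finger_force: 66.6
```

Light contact now, so I'll release and look.

play_rows([
  [[0,0,0],[0,0,0],-0.2],
  [[0,0,0],[0,0,0],-0.6],
  [[0,0,0],[0,0,0],-1],
  [[0,0,0],[0,0,0],-1],
  [[0,0,0],[0,0,0],-1],
  [[0,0,-0.4],[0,0,0],-1],
  [[0,0,-0.8],[0,0,0],-1],
  [[0,0,-1],[0,0,0],-1],
  [[0,0,-1],[0,0,0],-1],
  [[0,0,-1],[0,0,0],-1],
  [[0,0,-1],[0,0,0],-1],
  [[0,0,-0.9],[0,0,0],-1],
  [[0,0,0],[0,0,0],-1],
])

```text
clock: 24.8
position: [0.572, 0.0234, 0.2202]
tool_rot: [-3.138, 0.003, -2.576]
force: [0.2, -0.2, -0.9]
grip_width: 0.0854
finger_force: 0.0
```

```bash
cat >> h.py <<'E'
def layers(f,hs):
    P,u,v=cloud(f)
    for h in hs:
        k=(abs(P[:,2]-h)<.005)&(np.hypot(P[:,0]-.571,P[:,1]-.0225)<.045)
        if k.sum()<30: continue
        a=np.c_[P[k,:2]-[.571,.0225],np.ones(k.sum())]
        print(h,k.sum(),"slope",np.round(np.linalg.lstsq(a,P[k,2],rcond=None)[0],4),circ(onplane(f,u[k],v[k],Z,h)))
E
python3 - <<'E'
from h import *
for c in("wrist","scene","side"):
    f=grab_frame(c); print(c); layers(f,[.048,.074])
    if c=="wrist": save(f,"w5",k=1.1)
R=rackpose(-1); tgt=.0188*ey+.5753*up+(-.174+.15)*n; go(tgt,R)
E
```

```text
wrist
0.048 186 slope [0.0225 0.0154 0.0494] (array([0.5625, 0.018 ]), 0.0298, array([0.5484, 0.0092]))
0.074 3341 slope [0.0088 0.0038 0.0757] (array([0.5712, 0.0224]), 0.0315, array([0.5704, 0.0222]))
scene
0.048 71 slope [ 0.0453 -0.0276  0.0467] (array([0.5745, 0.0167]), 0.0312, array([0.5864, 0.0041]))
0.074 318 slope [-0.0204  0.0084  0.0738] (array([0.5738, 0.0205]), 0.0335, array([0.5734, 0.0193]))
side
0.048 45 slope [ 0.0469 -0.0296  0.0489] (array([0.5708, 0.0279]), 0.0304, array([0.5615, 0.044 ]))
0.074 292 slope [ 0.0081 -0.0083  0.0731] (array([0.5727, 0.0269]), 0.0326, array([0.5731, 0.0267]))
pos [0.5711 0.023  0.2176] now-axes shift [-1.486 12.216 -0.171]
turn [-0.011 -2.908  0.006] shift after [-1.406 12.217  0.489]
```

View pics/w5.png

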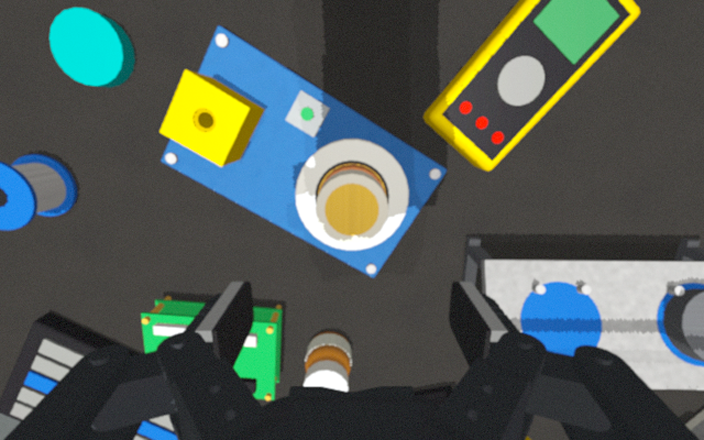

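The puck sits centred on the copper at (350,205) with the copper rim evenly visible, and the depth readings show it level. Next is the steel disc.

play_rows([
  [[0,0,0],[0,-0.97,0],-1],
  [[0,0,0],[0,-0.97,0],-1],
  [[0,0,0],[0,-0.968,0],-1],
  [[-0.108,0.94,0.038],[0,0,0],-1],
  [[-0.108,0.94,0.038],[0,0,0],-1],
  [[-0.108,0.94,0.038],[0,0,0],-1],
  [[-0.108,0.94,0.038],[0,0,0],-1],
  [[-0.108,0.94,0.038],[0,0,0],-1],
  [[-0.108,0.94,0.038],[0,0,0],-1],
  [[-0.108,0.94,0.038],[0,0,0],-1],
  [[-0.108,0.94,0.038],[0,0,0],-1],
  [[-0.108,0.94,0.038],[0,0,0],-1],
  [[-0.108,0.94,0.038],[0,0,0],-1],
  [[-0.108,0.94,0.038],[0,0,0],-1],
  [[-0.108,0.94,0.038],[0,0,0],-1],
  [[-0.108,0.94,0.038],[0,0,0],-1],
  [[0,0,0],[0,0,0],-1],
  [[0,0,0],[0,0,0],-1],
])

```text
clock: 27.2
position: [0.4387, 0.3003, 0.2204]
tool_rot: [-3.14, 0.436, -2.575]
force: [-0.3, -1.2, 1.1]
grip_width: 0.0855
finger_force: 0.0
```

Run:
```python
from h import *
s=bot.observe(); print(s["clock"],np.round(s["qpos"],2),s["tool_rot"],s["force"])
f=grab_frame("wrist"); P,u,v=cloud(f); h=P@n;e=P@ey;a=P@up
b=(abs(h+.174)<.006)&(abs(e+.04)<.13)&(abs(a-.577)<.06); c0=np.median(h[b]); print("off",c0)
m=(abs(h-c0-.018)<.005)&(abs(e-.019)<.045)&(abs(a-.577)<.045)
Q=onplane(f,u[m],v[m],n,c0+.018); B=np.c_[Q@ey,Q@up]; print("steel",m.sum(),circ(B))
go(.0188*ey+.5753*up+(-.174+.012)*n,rackpose(-1))
```

```text
27.2 [-0.12  0.33 -0.77  2.19  0.89  0.42  0.56] [-3.13952102  0.4357907  -2.57472553] [-0.32100555 -1.1637232   1.10589601]
off -0.17317858259773805
steel 3629 (array([0.0204, 0.5758]), 0.031, array([0.0204, 0.575 ]))
pos [0.4389 0.3    0.2204] now-axes shift [-0.025  0.037  5.487]
turn [-0.012 -0.003  0.004] shift after [-0.022  0.027  5.487]
```

play_rows([
  [[-0.02,0.06,0.8],[0,0,0],-1],
  [[0,0,0.8],[0,0,0],-1],
  [[0,0,0.8],[0,0,0],-1],
  [[0,0,0.8],[0,0,0],-1],
  [[0,0,0.8],[0,0,0],-1],
  [[0,0,0.6],[0,0,0],-1],
  [[0,0,0.4],[0,0,0],-1],
  [[0,0,0.25],[0,0,0],-1],
  [[0,0,0.2],[0,0,0],-1],
  [[0,0,0],[0,0,0],-1],
  [[0,0,0],[0,0,0],-1],
])

```text
clock: 28.62
position: [0.4872, 0.333, 0.0978]
tool_rot: [-3.14, 0.437, -2.575]
force: [-0.6, 0.1, -0.0]
grip_width: 0.0852
finger_force: 0.0
```

Run:
```python
from h import *
s=bot.observe(); print(np.round(s["qpos"],3),s["force"]);go(.0196*ey+.5755*up+(-.174+.012)*n,rackpose(-1))
```

```text
[-0.364  0.603 -0.488  2.142  1.571  0.334 -0.073] [-0.5641383   0.09172563 -0.04771642]
pos [0.4872 0.333  0.0978] now-axes shift [ 0.013 -0.02   0.054]
turn [-0.009  0.004  0.007] shift after [ 0.013 -0.02   0.054]
```

play_rows([
  [[0.01,-0.01,0.03],[0,0,0],-1],
  [[0,0,0],[0,0,0],0.3],
  [[0,0,0],[0,0,0],0.3],
  [[0,0,0],[0,0,0],0.3],
  [[0,0,0],[0,0,0],0.3],
  [[0,0,0],[0,0,0],0.3],
], newtons=60)

```text
clock: 29.38
position: [0.4871, 0.3329, 0.0972]
tool_rot: [-3.14, 0.437, -2.574]
force: [-8.8, -5.4, 14.2]
grip_width: 0.0594
finger_force: 60.7
```

play_rows([
  [[0,0,-0.3],[0,0,0],0.3],
  [[0,0,-0.7],[0,0,0],0.3],
  [[0,0,-0.9],[0,0,0],0.3],
  [[0,0,-0.9],[0,0,0],0.3],
  [[0,0,-0.9],[0,0,0],0.3],
  [[0,0,-0.9],[0,0,0],0.3],
  [[0,0,-0.9],[0,0,0],0.3],
  [[0.2,-0.95,-0.15],[0,0,0],0.3],
  [[0.2,-0.95,-0.15],[0,0,0],0.3],
  [[0.2,-0.95,-0.15],[0,0,0],0.3],
  [[0.2,-0.95,-0.15],[0,0,0],0.3],
  [[0.2,-0.95,-0.15],[0,0,0],0.3],
  [[0.2,-0.95,-0.15],[0,0,0],0.3],
  [[0.2,-0.95,-0.15],[0,0,0],0.3],
  [[0.2,-0.95,-0.15],[0,0,0],0.3],
  [[0.2,-0.95,-0.15],[0,0,0],0.3],
  [[0.2,-0.95,-0.15],[0,0,0],0.3],
  [[0.2,-0.95,-0.15],[0,0,0],0.3],
  [[0.2,-0.95,-0.15],[0,0,0],0.3],
  [[0,0,0],[0,0,0],0.3],
])

```text
clock: 31.88
position: [0.5289, 0.0202, 0.2368]
tool_rot: [-3.141, 0.436, -2.578]
force: [-0.4, 0.2, -4.1]
grip_width: 0.0596
finger_force: 66.8
```

Run:
```python
from h import *
s=bot.observe(); print(np.round(s["qpos"],2),s["force"],s["grip_width"])
f=grab_frame("wrist"); held(f); R=down(yaw+np.pi)
go(np.array([.571,.0225,.16])-.001*R.apply([1,0,0]),R)
```

```text
[ 0.85  0.43 -1.09  2.11  0.47  0.45  1.63] [-0.42559532  0.16354003 -4.13594117] 0.059587620486365823
held 12451 ztop -0.0057 slope [ 0.0055  0.0001 -0.0057] (array([-0.0001,  0.0001]), 0.0323, array([ 0.0015, -0.0006])) x [-0.0295  0.03  ]
pos [0.5286 0.0214 0.2369] now-axes shift [-0.056 -0.867  3.421]
turn [-0.008  2.907 -0.004] shift after [-1.495 -0.871  3.076]
```

play_rows([
  [[0,0,0],[0,0.97,0],0.3],
  [[0,0,0],[0,0.97,0],0.3],
  [[0,0,0],[0,0.967,0],0.3],
  [[-0.36,-0.22,0.2],[0,0,0],0.3],
  [[-0.36,-0.22,0.8],[0,0,0],0.3],
  [[-0.36,-0.22,0.9],[0,0,0],0.3],
  [[-0.36,-0.22,0.9],[0,0,0],0.3],
  [[0,0,0.9],[0,0,0],0.3],
  [[0,0,0.7],[0,0,0],0.3],
  [[0,0,0],[0,0,0],0.3],
  [[0,0,0],[0,0,0],0.3],
])

```text
clock: 33.3
position: [0.5716, 0.0228, 0.1279]
tool_rot: [-3.14, 0.002, -2.575]
force: [0.1, -0.6, -3.9]
grip_width: 0.0596
finger_force: 66.7
```

Run:
```python
from h import *
s=bot.observe(); print(s["clock"],s["force"],s["tool_rot"])
R=down(yaw+np.pi)
f=grab_frame("wrist"); held(f); go(np.array([.571,.0225,.0875]),R)
```

```text
33.3 [ 0.09325107 -0.62117221 -3.8832927 ] [-3.13966991e+00  1.72841536e-03 -2.57544581e+00]
held 12416 ztop -0.0056 slope [ 0.0055  0.001  -0.0056] (array([ 0.0005, -0.    ]), 0.0316, array([ 0.0018, -0.0001])) x [-0.0293  0.0303]
pos [0.5717 0.0228 0.128 ] now-axes shift [0.032 0.009 1.622]
turn [-0.014  0.012  0.003] shift after [0.029 0.005 1.622]
```

play_rows([
  [[0.02,0,0.6],[0,0,0],0.3],
  [[0,0,0.5],[0,0,0],0.3],
  [[0,0,0.3],[0,0,0],0.3],
  [[0,0,0.1],[0,0,0],0.3],
  [[0,0,0.04],[0,0,0],0.3],
  [[0,0,0],[0,0,0],0.3],
  [[0,0,0],[0,0,0],0.3],
])

```text
clock: 34.22
position: [0.5711, 0.0223, 0.089]
tool_rot: [-3.14, 0.001, -2.576]
force: [-0.2, -1.1, -4.7]
grip_width: 0.0597
finger_force: 66.8
```

play_rows([
  [[0,0,0.04],[0,0,0],0.3],
  [[0,0,0],[0,0,0],0.3],
])

```text
clock: 34.48
position: [0.5711, 0.0223, 0.0878]
tool_rot: [-3.14, 0.001, -2.576]
force: [0.6, -0.7, -2.2]
grip_width: 0.0599
finger_force: 67.2
```

play_rows([
  [[0,0,0.02],[0,0,0],0.3],
  [[0,0,0],[0,0,0],0.3],
])

```text
clock: 34.72
position: [0.5711, 0.0224, 0.0878]
tool_rot: [-3.139, 0.001, -2.576]
force: [-3.6, -0.6, 6.7]
grip_width: 0.0598
finger_force: 68.2
```

play_rows([
  [[0,0,0],[0,0,0],-0.2],
  [[0,0,0],[0,0,0],-0.6],
  [[0,0,0],[0,0,0],-1],
  [[0,0,0],[0,0,0],-1],
  [[0,0,0],[0,0,0],-1],
  [[0,0,-0.4],[0,0,0],-1],
  [[0,0,-0.8],[0,0,0],-1],
  [[0,0,-1],[0,0,0],-1],
  [[0,0,-1],[0,0,0],-1],
  [[0,0,-1],[0,0,0],-1],
  [[0,0,-1],[0,0,0],-1],
  [[0,0,-0.5],[0,0,0],-1],
  [[0,0,0],[0,0,0],-1],
])

```text
clock: 36.35
position: [0.571, 0.0225, 0.2307]
tool_rot: [-3.139, 0.002, -2.576]
force: [-0.3, -0.6, -0.7]
grip_width: 0.0854
finger_force: 0.0
```

Run:
```python
from h import *
s=bot.observe(); print(s["clock"],np.round(s["qpos"],2))
for c in("wrist","side","scene"):
    f=grab_frame(c); print(c); layers(f,[.074,.092])
    if c=="wrist":
        save(f,"w6",k=1.1)
        hole=(f["pixels"].astype(int).sum(2)<330); np.save("w6.npy",f["pixels"])
        P,u,v=cloud(f); H=cv2.cvtColor(f["pixels"],cv2.COLOR_RGB2HSV)[v,u]
        k=(abs(P[:,2]-.062)<.006)&(np.hypot(P[:,0]-.5755,P[:,1]+.117)<.045)&(H[:,0]>18)&(H[:,0]<35)&(H[:,1]>100)
        Q=onplane(f,u[k],v[k],Z,.062); print("blk",k.sum(),cv2.minAreaRect(Q[:,:2].astype(np.float32)))
    if c!="wrist":
        r=regions_of("probe",c)
        for q in r[:1]:
            P,u,v=cloud(f,q["mask"]); k=(abs(P[:,0]-.467)<.03)&(abs(P[:,1]+.35)<.03)&(P[:,2]>.112); print("probe top",k.sum(),np.median(P[k],0))
go([.467,-.35,.2],down(yaw+np.pi-1))
```

```text
36.35 [ 0.48  0.6  -0.92  1.73  0.53  1.08  1.53]
wrist
0.074 69 slope [0.1022 0.0536 0.077 ] (array([0.555 , 0.0171]), 0.0257, array([0.5463, 0.0113]))
0.092 3494 slope [0.0051 0.0036 0.0935] (array([0.5708, 0.0225]), 0.0314, array([0.5705, 0.0219]))
blk 3658 ((0.5751279592514038, -0.11694879084825516), (0.055955786257982254, 0.056835610419511795), 1.6478722095489502)
side
0.074 49 slope [-0.0192  0.0265  0.0733] (array([0.5716, 0.0296]), 0.0308, array([0.5691, 0.0466]))
0.092 290 slope [0.009  0.0033 0.0907] (array([0.573 , 0.0259]), 0.0316, array([0.5729, 0.0262]))
scene
0.074 66 slope [ 0.0192 -0.0527  0.0726] (array([0.578, 0.015]), 0.0297, array([0.589 , 0.0056]))
0.092 312 slope [-0.0189  0.0109  0.0918] (array([0.5721, 0.0189]), 0.033, array([0.5735, 0.0192]))
probe top 60 [ 0.46924046 -0.35267734  0.12020614]
pos [0.5704 0.0225 0.229 ] now-axes shift [ 11.484 -10.353   1.173]
turn [-7.000e-03  1.000e-03  6.672e+00] shift after [ -2.519 -15.256   1.16 ]
```

View pics/w6.png

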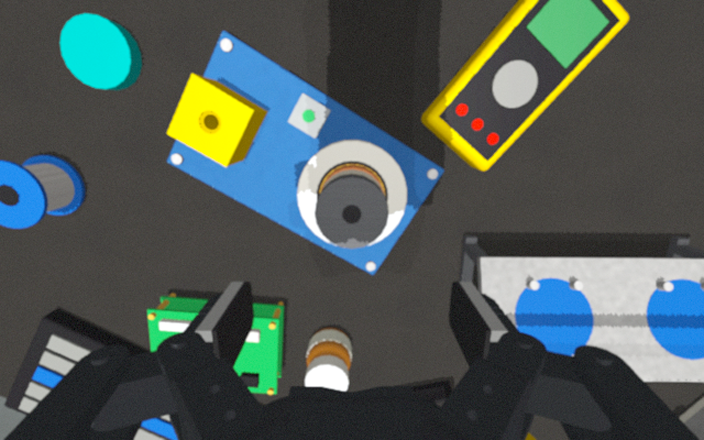

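The steel disc sits centred on the stack at (350,210), level and at the right height; all three layers agree within 2 mm. Now the probe.

play_rows([
  [[0,0,0],[0,0,0.953],-1],
  [[0,0,0],[0,0,0.953],-1],
  [[0,0,0],[0,0,0.953],-1],
  [[0,0,0],[0,0,0.953],-1],
  [[0,0,0],[0,0,0.953],-1],
  [[0,0,0],[0,0,0.953],-1],
  [[0,0,0],[0,0,0.953],-1],
  [[-0.16,-0.95,0],[0,0,0],-1],
  [[-0.16,-0.95,0],[0,0,0],-1],
  [[-0.16,-0.95,0],[0,0,0],-1],
  [[-0.16,-0.95,0],[0,0,0],-1],
  [[-0.16,-0.95,0],[0,0,0],-1],
  [[-0.16,-0.95,0],[0,0,0],-1],
  [[-0.16,-0.95,0],[0,0,0],-1],
  [[-0.16,-0.95,0],[0,0,0],-1],
  [[-0.16,-0.95,0],[0,0,0],-1],
  [[-0.16,-0.95,0],[0,0,0],-1],
  [[-0.16,-0.95,0],[0,0,0],-1],
  [[-0.16,-0.95,0],[0,0,0],-1],
  [[0,0,0],[0,0,0],-1],
])

```text
clock: 39.1
position: [0.4935, -0.2578, 0.2292]
tool_rot: [-3.141, 0.001, 2.704]
force: [0.9, 0.5, 0.3]
grip_width: 0.0853
finger_force: 0.0
```

Run:
```python
from h import *
s=bot.observe(); print(s["clock"],np.round(s["qpos"],2))
f=grab_frame("wrist"); P,u,v=cloud(f); H=cv2.cvtColor(f["pixels"],cv2.COLOR_RGB2HSV)[v,u]
k=(abs(P[:,2]-.12)<.006)&(np.hypot(P[:,0]-.467,P[:,1]+.35)<.03)&((H[:,0]<8)|(H[:,0]>172))&(H[:,1]>120); print(k.sum())
if k.sum()>20: print("top",circ(onplane(f,u[k],v[k],Z,.12)))
k=(abs(P[:,2]-.05)<.005)&(np.hypot(P[:,0]-.467,P[:,1]+.35)<.05); Q=onplane(f,u[k],v[k],Z,.05)
if k.sum()>50: print("stand",k.sum(),cv2.minAreaRect(Q[:,:2].astype(np.float32)))
go([.467,-.35,.1],down(yaw+np.pi-1))
```

```text
39.1 [ 0.84  0.5  -0.64  1.78  0.35  0.99  1.19]
579
top (array([ 0.4637, -0.3511]), 0.0125, array([ 0.4634, -0.3514]))
stand 2521 ((0.46354973316192627, -0.3518292307853699), (0.06090407818555832, 0.06281726807355881), 32.08333206176758)
pos [ 0.494  -0.2564  0.2294] now-axes shift [-0.596 -3.848  5.177]
turn [-0.001  0.006 -0.007] shift after [-0.596 -3.849  5.176]
```

play_rows([
  [[-0.12,-0.99,0],[0,0,0],-1],
  [[-0.12,-0.99,0],[0,0,0],-1],
  [[-0.12,-0.99,0],[0,0,0],-1],
  [[-0.13,-0.98,0],[0,0,0],-1],
  [[0,0,0],[0,0,0],-1],
  [[0,0,0],[0,0,0],-1],
])

```text
clock: 39.9
position: [0.4644, -0.3497, 0.2299]
tool_rot: [3.141, 0.002, 2.708]
force: [-0.1, 1.1, 0.3]
grip_width: 0.0855
finger_force: 0.0
```

Run:
```python
from h import *
f=grab_frame("wrist"); P,u,v=cloud(f); H=cv2.cvtColor(f["pixels"],cv2.COLOR_RGB2HSV)[v,u]
k=(abs(P[:,2]-.12)<.006)&(np.hypot(P[:,0]-.4637,P[:,1]+.351)<.03)&((H[:,0]<8)|(H[:,0]>172))&(H[:,1]>120); print(k.sum())
if k.sum()>20: print("top",circ(onplane(f,u[k],v[k],Z,.12)))
go([.4637,-.3512,.095],down(yaw+np.pi-1))
```

```text
531
top (array([ 0.4632, -0.3517]), 0.0116, array([ 0.4629, -0.3518]))
pos [ 0.4645 -0.3496  0.2299] now-axes shift [ 0.01  -0.07   5.397]
turn [0.002 0.011 0.01 ] shift after [ 1.000e-03 -6.900e-02  5.397e+00]
```

play_rows([
  [[0.01,-0.08,0.9],[0,0,0],-1],
  [[0,0,0.9],[0,0,0],-1],
  [[0,0,0.9],[0,0,0],-1],
  [[0,0,0.9],[0,0,0],-1],
  [[0,0,0.9],[0,0,0],-1],
  [[0,0,0.9],[0,0,0],-1],
  [[0,0,0],[0,0,0],-1],
  [[0,0,0],[0,0,0],0.2],
  [[0,0,0],[0,0,0],0.5],
  [[0,0,0],[0,0,0],0.7],
  [[0,0,0],[0,0,0],0.9],
  [[0,0,0],[0,0,0],1],
  [[0,0,0],[0,0,0],1],
  [[0,0,0],[0,0,0],1],
], newtons=60)

```text
clock: 41.7
position: [0.4631, -0.353, 0.0954]
tool_rot: [-3.141, 0.002, 2.707]
force: [-1.7, 0.0, 7.4]
grip_width: 0.0207
finger_force: 58.3
```

Run:
```python
from h import *
s=bot.observe(); print(s["clock"],s["position"],s["tool_rot"],s["force"],s["moment"],s["grip_width"],s["finger_force"])
```

```text
41.7 [ 0.46314247 -0.352985    0.09541736] [-3.14098186e+00  2.33380987e-03  2.70692503e+00] [-1.65736233  0.04964611  7.3960949 ] [ 0.03485513  0.23886189 -0.02649046] 0.020715634292677906 58.30713093280792
```

play_rows([
  [[0,0,-0.5],[0,0,0],1],
  [[0,0,-0.9],[0,0,0],1],
  [[0,0,-0.9],[0,0,0],1],
  [[0,0,-0.9],[0,0,0],1],
  [[0,0,-0.9],[0,0,0],1],
  [[-0.01,0.93,0],[0,0,0],1],
  [[-0.01,0.93,0],[0,0,0],1],
  [[-0.01,0.93,0],[0,0,0],1],
  [[-0.01,0.93,0],[0,0,0],1],
  [[-0.01,0.93,0],[0,0,0],1],
  [[-0.01,0.93,0],[0,0,0],1],
  [[-0.01,0.93,0],[0,0,0],1],
  [[-0.01,0.93,0],[0,0,0],1],
  [[-0.01,0.93,0],[0,0,0],1],
  [[-0.01,0.93,0],[0,0,0],1],
  [[-0.01,0.9,0],[0,0,0],1],
  [[0,0,0],[0,0,0],1],
  [[0,0,0],[0,0,0],1],
])

```text
clock: 43.95
position: [0.5725, -0.1231, 0.1977]
tool_rot: [-3.141, 0.002, 2.707]
force: [0.4, -0.3, -0.7]
grip_width: 0.0207
finger_force: 58.6
```

Run:
```python
from h import *
s=bot.observe(); print(s["clock"],s["position"],s["tool_rot"],s["force"])
f=grab_frame("wrist"); save(f,"w7",k=1.1)
P,u,v=cloud(f); T=intool(P)
k=(abs(T[:,0])<.03)&(abs(T[:,1])<.02)&(T[:,2]>.015)&(T[:,2]<.09)
for a in np.arange(.015,.09,.007):
    q=T[k&(abs(T[:,2]-a-.0035)<.0035)]
    if len(q)>5: print(round(a,3),len(q),np.round(np.percentile(q,[3,50,97],0)[:,:2],4).tolist())
H=cv2.cvtColor(f["pixels"],cv2.COLOR_RGB2HSV)[v,u]
k=(abs(P[:,2]-.062)<.006)&(np.hypot(P[:,0]-.5755,P[:,1]+.117)<.045)&(H[:,0]>18)&(H[:,0]<35)&(H[:,1]>100)
Q=onplane(f,u[k],v[k],Z,.062); print("blk",k.sum(),cv2.minAreaRect(Q[:,:2].astype(np.float32)))
go([.5753,-.117,.155],down(yaw+np.pi-1))
for c in("scene","side"):
    f=grab_frame(c); P,u,v=cloud(f); T=intool(P); H=cv2.cvtColor(f["pixels"],cv2.COLOR_RGB2HSV)[v,u]
    k=(abs(T[:,0])<.03)&(abs(T[:,1])<.03)&(T[:,2]>.018)&(T[:,2]<.09)
    for lo,hi in((.02,.032),(.032,.045),(.048,.062),(.062,.08)):
        q=T[k&(T[:,2]>lo)&(T[:,2]<hi)]
        if len(q)>3: print(c,lo,len(q),np.round(np.median(q,0),4))
```

```text
43.95 [ 0.57245126 -0.12312931  0.19771749] [-3.14085376e+00  1.84906041e-03  2.70665014e+00] [ 0.43257757 -0.28563909 -0.74197847]
0.015 190 [[0.0034, -0.0089], [0.0094, 0.0003], [0.0107, 0.0099]]
0.022 183 [[0.0019, -0.0092], [0.0093, 0.0009], [0.0107, 0.0104]]
0.029 152 [[0.0027, -0.009], [0.0093, 0.0006], [0.0106, 0.0101]]
0.036 137 [[0.0025, -0.0087], [0.0093, 0.0009], [0.0108, 0.0104]]
0.057 25 [[0.0027, -0.0019], [0.0044, 0.001], [0.0049, 0.0046]]
0.064 52 [[0.0004, -0.0035], [0.0041, 0.001], [0.0049, 0.0052]]
0.071 29 [[0.0015, -0.0033], [0.0042, 0.001], [0.0049, 0.0053]]
blk 3220 ((0.5749220848083496, -0.11740196496248245), (0.05626876279711723, 0.05476068705320358), 1.8479942083358765)
pos [ 0.5724 -0.1234  0.1976] now-axes shift [0.005 0.283 1.706]
turn [-0.005  0.012 -0.006] shift after [0.002 0.282 1.706]
scene 0.02 41 [-0.008  -0.0011  0.0262]
scene 0.032 44 [-0.008  -0.0019  0.0385]
scene 0.048 18 [-0.0043 -0.0019  0.0558]
scene 0.062 28 [-0.0033 -0.001   0.0706]
side 0.02 20 [0.0055 0.0091 0.026 ]
side 0.032 24 [0.0049 0.009  0.0389]
side 0.048 8 [0.0015 0.0053 0.056 ]
side 0.062 12 [0.0006 0.0047 0.0686]
```

View pics/w7.png

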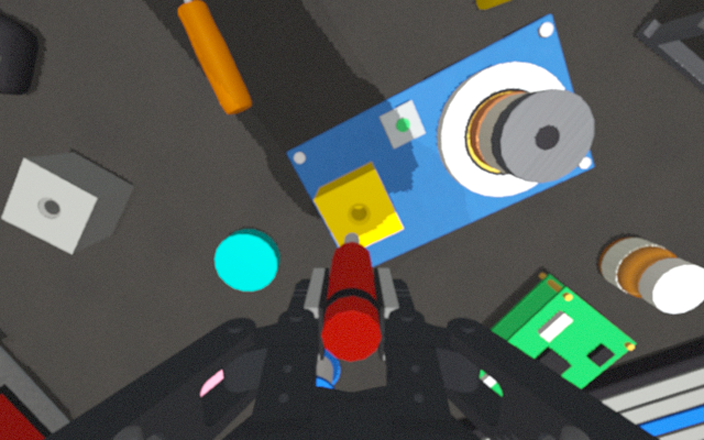

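The probe hangs straight below the jaws, its pin tip at (350,238), just short of the socket hole at (359,213). I'll align it and insert in steps.

play_rows([
  [[0,0.12,0],[0,0,0],1],
  [[0,0.115,0],[0,0,0],1],
  [[0,0,0.7],[0,0,0],1],
  [[0,0,0.7],[0,0,0],1],
  [[0,0,0.5],[0,0,0],1],
  [[0,0,0],[0,0,0],1],
  [[0,0,0.2],[0,0,0],1],
  [[0,0,0.2],[0,0,0],1],
  [[0,0,0],[0,0,0],1],
])

```text
clock: 45.22
position: [0.5751, -0.1173, 0.1397]
tool_rot: [-3.141, 0.001, 2.707]
force: [0.4, 0.0, -0.2]
grip_width: 0.0205
finger_force: 58.6
```

play_rows([
  [[0,0,0.25],[0,0,0],1],
  [[0,0,0.25],[0,0,0],1],
  [[0,0,0.25],[0,0,0],1],
  [[0,0,0.25],[0,0,0],1],
  [[0,0,0.15],[0,0,0],1],
  [[0,0,0.1],[0,0,0],1],
  [[0,0,0],[0,0,0],1],
  [[0,0,0],[0,0,0],1],
])

```text
clock: 46.22
position: [0.5754, -0.1174, 0.1088]
tool_rot: [-3.141, 0.002, 2.707]
force: [0.0, 0.4, -0.8]
grip_width: 0.0206
finger_force: 58.6
```

play_rows([
  [[0,0,0.05],[0,0,0],1],
  [[0,0,0.03],[0,0,0],1],
  [[0,0,0],[0,0,0],1],
  [[0,0,0],[0,0,0],1],
])

```text
clock: 46.72
position: [0.5756, -0.1174, 0.1074]
tool_rot: [-3.141, 0.003, 2.707]
force: [-3.1, 1.0, 12.6]
grip_width: 0.0208
finger_force: 60.2
```

It is seated (12.6 N against the bottom at the expected height). Releasing and withdrawing straight up.

play_rows([
  [[0,0,-0.02],[0,0,0],1],
  [[0,0,0],[0,0,0],0.5],
  [[0,0,0],[0,0,0],0],
  [[0,0,0],[0,0,0],-0.5],
  [[0,0,0],[0,0,0],-0.5],
  [[0,0,0],[0,0,0],-0.5],
  [[0,0,-0.4],[0,0,0],-0.5],
  [[0,0,-0.8],[0,0,0],-0.5],
  [[0,0,-1],[0,0,0],-0.5],
  [[0,0,-1],[0,0,0],-0.5],
  [[0,0,-1],[0,0,0],-0.5],
  [[0,0,-1],[0,0,0],-0.5],
  [[0,0,-0.5],[0,0,0],-0.5],
  [[0,0,0],[0,0,0],-0.5],
  [[0,0,0],[0,0,0],-0.5],
])

```text
clock: 48.6
position: [0.5747, -0.1172, 0.249]
tool_rot: [-3.141, 0.001, 2.707]
force: [0.1, 0.1, 0.0]
grip_width: 0.0641
finger_force: 0.0
```

Run:
```python
from h import *
s=bot.observe(); print(s["clock"],s["position"],s["force"],s["grip_width"])
f=grab_frame("wrist"); layers(f,[.092])
P,u,v=cloud(f); H=cv2.cvtColor(f["pixels"],cv2.COLOR_RGB2HSV)[v,u]
k=(np.hypot(P[:,0]-.575,P[:,1]+.117)<.03)&((H[:,0]<8)|(H[:,0]>172))&(H[:,1]>120)
print("probe red",k.sum(),"ztop",np.percentile(P[k,2],[1,50,99]))
t=k&(P[:,2]>.126); print(circ(onplane(f,u[t],v[t],Z,.132)))
```

```text
48.6 [ 0.57470481 -0.11722803  0.24898187] [0.13495431 0.10810466 0.01507905] 0.06411894274115007
0.092 3870 slope [0.0063 0.0121 0.0935] (array([0.5709, 0.0225]), 0.0321, array([0.5707, 0.0223]))
probe red 690 ztop [0.07776803 0.13295861 0.13491529]
(array([ 0.5745, -0.1162]), 0.0117, array([ 0.5747, -0.1167]))
```

The probe top is at about 0.133 m (fully home would be 0.132), upright and on axis, and the stack is intact. Handing in.

```bash
python3 -c "
from workcell import bot
print(bot.job_done())"
```

```text
the job is handed in; nothing more can be done
None
```

I handed the job in at 48.6 s: copper, ceramic and steel are stacked within about 2 mm of the plate's centre and the probe is fully home in the socket, by my own measurements, since the hand-in returned no verdict.

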